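# Clamp and mark a wooden lath in the marking jig

## Robot

A 6-joint arm with a two-finger parallel gripper is mounted at the origin on the work surface; the furniture and walls round the work are solid. World frame = base frame: x ahead of the robot, y to its left, z up, the work surface at z = 0. Lengths are in m, angles in rad, forces in N, time in s.
With the tool pointing down it reaches from about 0.325 to 0.9 m from the base axis. Payload 3.5 kg.
Tool frame: the origin (TCP) lies between the finger pads; the fingertips stand bot.tcp_to_tips ahead of it and the grasp point (between the pads) lies 11 mm behind it (bot.tcp_to_tips is the distance from the TCP to the fingertips, in m); z points along the fingers, y is the direction in which the jaws open and shut (so a half turn about z gives the same grasp; the last joint's range is limited). The gripper opens to 85 mm and grips with 20 to 120 N. Pads are 22 mm wide; open, the fingers measure 114 mm over their backs; the gripper's body (76 mm by 85 mm) begins 54 mm behind the grasp point. The pads swing forward as they close: fully open they stand 13 mm farther back than shut.
Start: joints at [1.027, 0.276, -0.026, 1.268, 0, 1.467], TCP at [0.267, 0.565, 0.239] pointing down, gripper open.
Joint ranges: [-3.12, 3.12], [-0.85, 1.88], [-1.08, 1.24], [-1.95, 2.15], [-1.57, 1.53], [-3.14, 3.14]. Speed limits (rad/s): [2.57, 2.57, 3.14, 3.14, 3.14, 3.14].

## Interface

Orientations are given as a rotation vector (axis times angle).
In Python, from workcell import bot gives the robot as it stands.
- The arm moves only by the tool step_arm, never from a script. Its argument "commands" is a list that holds one entry, the list of rows, each a list of 7 numbers: the turn, a rotation vector about the world's x, y, z in degrees, then the shift along the world's x, y, z in cm, then the finger opening in cm, from 0 to 8.54. A call has 1 to 8 rows; each row is the pose to reach, as a shift and turn from the pose commanded when the call began; what a row does not reach only later rows make up. A row lasts 1/8 s, in which the tool goes at most 62.5 mm and 10.7 degrees, less where a joint would pass 70% of its speed; a pose out of reach is approached as far as the arm can. A call with a gripper value outside its range is refused whole. The fingers move at their own pace and stop on an object; the grip force is fixed at half the most. Time passes only in rows, so rows that repeat a pose let the fingers close. It gives the time, the measured TCP pose, the force and the opening at its end, in the units of the state.
- bot.observe(): the state, without advancing time (a new reading comes with each control period).
- bot.camera(name): name is "scene" or "side" or "wrist"; returns a dict with "pixels" (400x640x3 uint8, blue, green, red), "fx", "fy", "cx", "cy" (pixels), "R" (3x3) and "t" (3): a world point X has camera coordinates R X + t; the wrist camera has in their place "T_tool_cam" (4x4, takes a point from camera to tool coordinates, whose origin is the TCP and whose axes are the flange's). Camera axes: x right, y down, z forward; pixel columns grow to the right and rows downward; lengths in m; the calibration is good to about 2 mm. A picture is of the moment at which its call begins: read the wrist's pose just before it. There is no depth.
- bot.sign_off(): hands the job in, once; it reports no verdict.
The state is a dict: "clock": time; "joint_pos": joint angles; "qd": joint speeds; "joint_efforts": joint torques, N m; "tool_pos": TCP position; "tcp_rot": TCP orientation; "force": force on the tool from outside, world axes, zero at the start; "torque": the same for the moment, N m; "gripper_width": finger opening in m.
Only numpy, scipy, OpenCV 4.12 (cv2) and the standard library are available. Lean on these libraries where they do the work, as an engineer would, in place of code of your own. Each camera call takes 0.05 s, during which the arm holds its last target.

## Task

Push the wooden lath along the bed of the grey marking jig until its end is fully home against the end stop, then turn the T-handle clockwise until rising resistance shows that the pad clamps the lath firmly, and stop there, without crushing the wood. Then press the blue pedal fully down to its stop to mark the lath and let it come up again, leaving the lath home and clamped and the things round about where they stand.

Things in the scene. Friction and masses are not known exactly. Their poses are not given: they have to be found in the camera images.
- jig: Grey steel marking jig, bolted down. Origin on the table top under the bed's middle line; x runs along the bed from its open near end (x = -200 mm) to the end stop, z up. Bed 60 mm wide, top 14 mm high. Two dark fences, 34 mm apart inside, 9 mm high, guide the lath from x = 0 to the stop; before them, from x = -32 mm, a mouth flares to about 70 mm.
- end_stop (a point): Foot of the dark end stop's face that the lath's far end must meet: on the bed's top, middle line, x = +50 mm in the jig's frame. The stop is 60 mm wide and rises to 38 mm above the table.
- lath: The work: loose plain wooden lath, 160 x 30 x 12 mm. Origin: centre of its underside; its y is its length (it points along the jig's -x at the start, within 0.05 rad). It lies flat on the bed, its far end in the flared mouth, 65 to 85 mm short of the stop; its near end is free to push. When home, its origin is at x = -30 mm and its near end at x = -110 mm in the jig's frame.
- pad: Orange round pressure pad, 22 mm across, on a spring at the foot of the upright clamp screw, at x = 20 mm on the jig's middle line; origin at the centre of its underside, 33 mm above the table with t_handle at 0. The screw's grey bridge is 30 mm long in x and 100 mm wide in y; its beam tops out at 78 mm, its brass nut at 84 mm above the table.
- handle_bar (a point): Middle of the steel T-handle bar atop the clamp screw; y along the bar, z up. Round bar, level, 12 mm thick, red 18 mm balls at its ends, 112 mm overall; 132 mm above the table at t_handle = 0, sinking 4 mm per radian turned clockwise. A 13 mm stem below it. It can be pinched from above over its middle, or pushed near its ends.
- t_handle (a joint): T-handle angle, rad; grows clockwise seen from above, lowering the pad. Starts 0 to 0.8; stays where left; limit 4. Bar along the jig's y at 0. Pad meets the lath at about 1.72. Turning takes 0.25 N m; past touching this rises by 0.14 N m, the pad's force by 34 N, per rad. Over 18 N is clamped (0.55 rad past touching), 1 rad past is right, over 60 N (1.75 rad) crushes.
- pedal_tread (a point): Middle of the top of the black ribbed tread, 42 x 42 mm, at the free end of the blue pedal lever: x = -45 mm, y = +110 mm in the jig's frame, 63 mm above the table at rest; goes down 34 mm to its stop. The lever, 22 mm wide, crosses the bed 51 to 59 mm above the table to its hinge at y = -64 mm, z = 55 mm.
- pedal (a joint): Angle of the spring pedal, rad: 0 up, 0.20 fully down at its stop; pressing on the tread from above takes about 3.5 N at first, 8 N at the stop. It springs up by itself.
- cyan_tape: Bystander: roll of cyan tape, 65 mm across, 24 mm high, lying loose; origin at the centre of its underside.
- ink_pot: Bystander: ink pot with black cap, 54 mm across, 60 mm high, loose; origin at the centre of its underside.
- marker_black: Bystander: black felt marker, 127 mm long, 16 mm thick, loose; origin at its underside.

How it is judged:
On the way, in this order (a step that is already met when the one before it is completed fails the run):
1. the lath is pushed home: its end within 3 mm of the stop, flat on the bed (x of lath in the frame of jig above -0.033 m and z of lath in the frame of jig below 0.017 m), for 0.2 s.
2. with the lath home, the pad clamps it with more than 18 N (x of lath in the frame of jig above -0.033 m and contact force between pad and lath above 18 N), for 0.3 s.
3. with the lath clamped at home, the pedal is pressed down to its stop (over 0.18 rad) (all of step 2 and value of joint pedal above 0.18 rad), for 0.1 s.
At the end, for the whole second after the job is handed in: The lath lies flat on the bed with its end within 3 mm of the stop, the pad presses on it with 18 to 60 N, the pedal is up again (under 0.03 rad), and all is at rest (all of step 2 and z of lath in the frame of jig below 0.017 m and value of joint pedal below 0.03 rad and linear speed of lath below 0.01 m/s); the robot touches nothing.
It fails at once if the lath is crushed: the pad presses on it with more than 60 N (contact force between pad and lath above 60 N).
It fails at once if a bystander is pushed more than 30 mm from its place (distance of any of cyan_tape, ink_pot, marker_black from where it was at the start of the episode above 0.03 m).
It also fails if it takes over 64 s, if anything falls off the work surface, if the arm or the gripper's body presses on something with over 40 N, if the wrist force passes 120 N, or if a joint passes its speed limit or range.

## Working session

There is one attempt and no reset: what is moved stays moved. The work goes in short steps, Python scripts to look and compute and a tool call to move; the robot and the scene stay as the last step left them, time stands still between calls to the robot, and variables do not carry over. Pictures are saved under pics/ and viewed, and the job is handed in when it is done.

Besides the shell and the picture viewer there is one more tool, called as name([rows], argument=value, ...), one row to a line, values as JSON. step_arm: Moves the arm, as the interface text tells. Its arguments: {"type":"object","properties":{"commands":{"type":"array"}},"required":["commands"]}

```bash
mkdir -p pics; ls
python3 - <<'E'
from workcell import bot
import cv2
s=bot.observe(); print(s, bot.tcp_to_tips)
for n in ("scene","side","wrist"):
    c=bot.camera(n); cv2.imwrite(f"pics/{n}0.png",c["pixels"])
    print(n,{k:v for k,v in c.items() if k!="pixels"})
E
```

```text
pics
{'clock': 0.0, 'joint_pos': array([ 1.02660439e+00,  2.77148515e-01, -2.78722824e-02,  1.26800926e+00,
        1.21801657e-05,  1.46742793e+00]), 'qd': array([-3.95752249e-05, -6.77302225e-04, -5.50986496e-04,  8.73481464e-04,
        1.59903401e-05,  1.08167212e-03]), 'joint_efforts': array([-7.03463016e-06, -4.45509982e+01,  2.95201260e+01,  1.63541653e-02,
       -2.08451479e-04,  9.18555514e-06]), 'tool_pos': array([0.26627144, 0.56460439, 0.2381541 ]), 'tcp_rot': array([-0.68669269, -3.06488323,  0.00331957]), 'force': array([0.44300838, 0.54489687, 0.13674338]), 'torque': array([-0.043199  , -0.00552175,  0.02239583]), 'gripper_width': 0.08559201215006378} 0.008
scene {'fx': 498.7575084973941, 'fy': 498.7575084973941, 'cx': 321.33569606590675, 'cy': 202.01340295602495, 'R': array([[ 0.55718413, -0.83034326,  0.00871311],
       [-0.62132976, -0.4238454 , -0.65901776],
       [ 0.55090397,  0.36178052, -0.75207691]]), 't': array([-0.14965953,  0.40988004,  1.15628033])}
side {'fx': 366.8359140170368, 'fy': 366.8359140170368, 'cx': 321.0474783320224, 'cy': 198.0694004766198, 'R': array([[ 0.99359901, -0.11204434,  0.01439003],
       [-0.04919371, -0.54383845, -0.83774681],
       [ 0.10169064,  0.8316765 , -0.54586923]]), 't': array([-0.43037249,  0.16807576,  0.89521409])}
wrist {'fx': 280.39671340160163, 'fy': 280.39671340160163, 'cx': 316.47694712892553, 'cy': 199.29793491634734, 'T_tool_cam': array([[-1.40116616e-03, -9.60576846e-01, -2.78011077e-01,
         7.12150291e-02],
       [ 9.99998617e-01, -1.59500912e-03,  4.71076946e-04,
        -1.39879345e-05],
       [-8.95935810e-04, -2.78010032e-01,  9.60577753e-01,
        -1.35137521e-01],
       [ 0.00000000e+00,  0.00000000e+00,  0.00000000e+00,
         1.00000000e+00]])}
```

View pics/scene0.png

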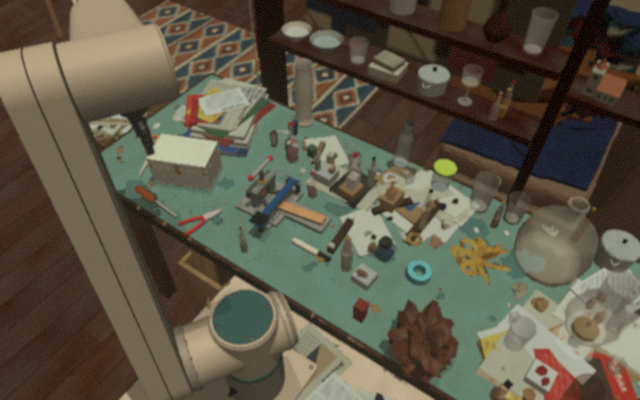

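View pics/side0.png

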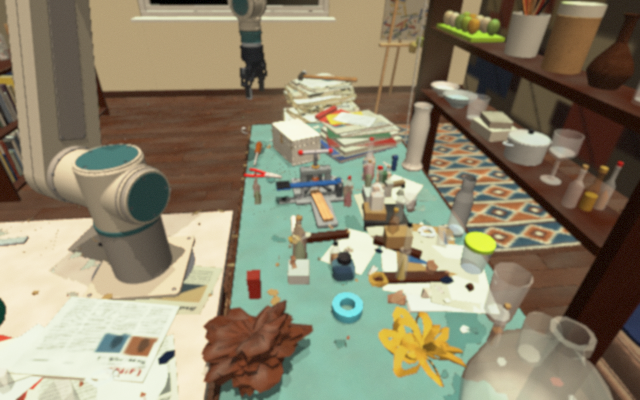

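View pics/wrist0.png

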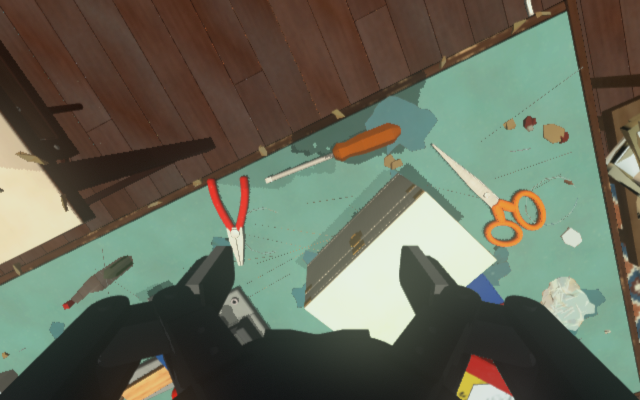

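The scene view shows the jig at about (275,205), with the lath orange-brown at (300,213), the blue lever at (272,205) and the cyan tape at (419,271). The side view shows the jig at about (315,190). I'll zoom in.

Run:
```python
import cv2
a=cv2.imread("pics/scene0.png")[150:300,200:400]; cv2.imwrite("pics/s_crop.png",cv2.resize(a,None,fx=4,fy=4,interpolation=cv2.INTER_CUBIC))
a=cv2.imread("pics/side0.png")[135:285,230:400]; cv2.imwrite("pics/d_crop.png",cv2.resize(a,None,fx=4,fy=4,interpolation=cv2.INTER_CUBIC))
```

```text
(no output)
```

View pics/s_crop.png

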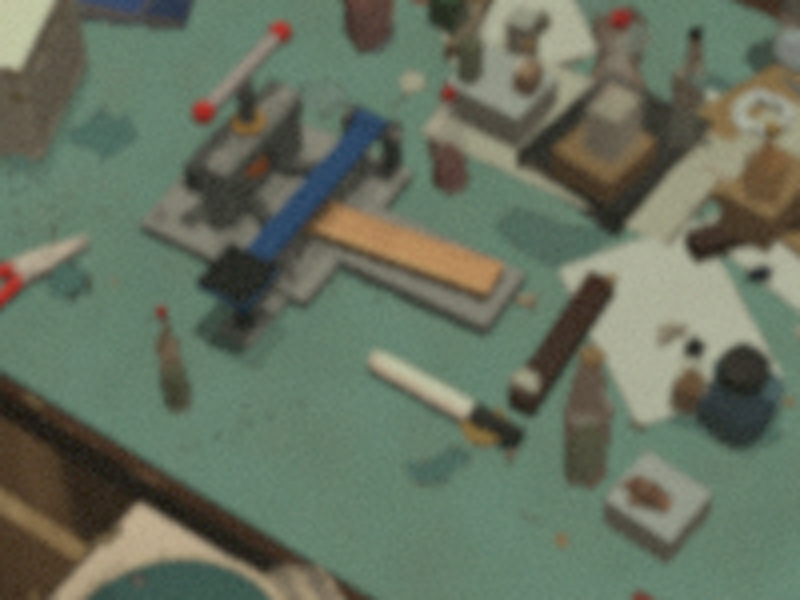

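View pics/d_crop.png

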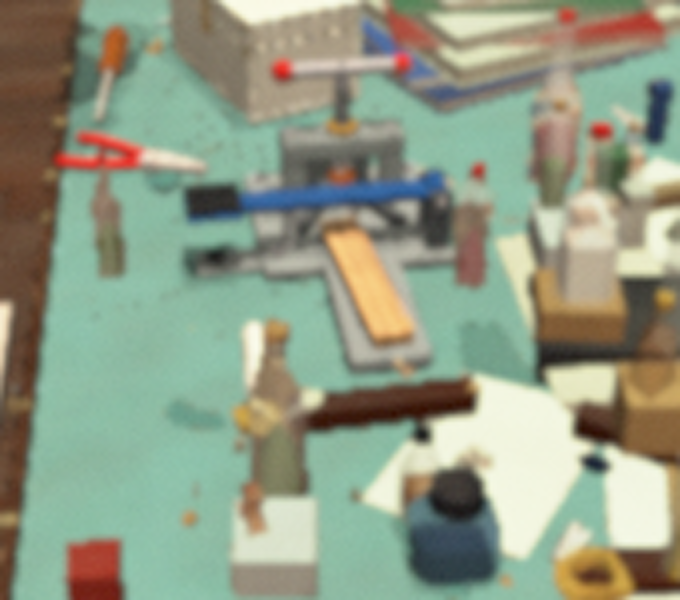

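```bash
cat > h.py <<'E'
import numpy as np, cv2, json
from workcell import bot
from scipy.spatial.transform import Rotation as Ro
def getcam(n):
    s=bot.observe(); c=bot.camera(n)
    if "R" not in c:
        T=np.eye(4);T[:3,:3]=Ro.from_rotvec(s["tcp_rot"]).as_matrix();T[:3,3]=s["tool_pos"]
        M=np.linalg.inv(T@c["T_tool_cam"]); c["R"]=M[:3,:3];c["t"]=M[:3,3]
    return c
def ray(c,uv):
    d=c["R"].T@np.array([(uv[0]-c["cx"])/c["fx"],(uv[1]-c["cy"])/c["fy"],1.0]); o=-c["R"].T@c["t"]
    return o,d/np.linalg.norm(d)
def onz(c,uv,z):
    o,d=ray(c,uv); return o+d*(z-o[2])/d[2]
def tri(c1,p1,c2,p2):
    o1,d1=ray(c1,p1);o2,d2=ray(c2,p2)
    A=np.stack([d1,-d2],1); s=np.linalg.lstsq(A,o2-o1,rcond=None)[0]
    a=o1+s[0]*d1;b=o2+s[1]*d2
    return (a+b)/2,np.linalg.norm(a-b)
def proj(c,X):
    p=c["R"]@np.asarray(X)+c["t"]; return np.array([c["fx"]*p[0]/p[2]+c["cx"],c["fy"]*p[1]/p[2]+c["cy"]])
E
python3 - <<'E'
from h import *
np.set_printoptions(precision=4,suppress=True)
S=getcam("scene");D=getcam("side")
def s(x,y): return (200+x/4-.4,150+y/4-.4)
def d(x,y): return (230+x/4-.4,135+y/4-.4)
def blobs(c,m,box):
    m=m.astype(np.uint8); z=np.zeros_like(m); x0,y0,x1,y1=box; z[y0:y1,x0:x1]=m[y0:y1,x0:x1]
    n,l,st,ce=cv2.connectedComponentsWithStats(z)
    return [(st[i,4],ce[i]) for i in range(1,n) if st[i,4]>8],z
for nm,c,box in(("scene",S,(240,150,285,185)),("side",D,(290,140,340,160))):
    b,g,r=[c["pixels"][...,i].astype(int) for i in range(3)]
    print(nm,"red",blobs(c,(r>110)&(r>1.8*g)&(r>1.8*b),box)[0])
# manual
print("ballR",tri(S,s(283,31),D,d(402,62)))
print("ballL",tri(S,s(204,112),D,d(283,69)))
print("tread",tri(S,s(240,272),D,d(213,200)))
for nm,a in(("lath near top cor",[(503,266),(489,294)]),):
    for p in a: print(nm,onz(S,s(*p),.026))
for p in [(411,334),(380,342),(326,231),(357,226)]: print("lath side",onz(D,d(*p),.026))
for p in [(523,270),(486,328)]: print("bed S",onz(S,s(*p),.014))
for p in [(430,355),(350,364)]: print("bed D",onz(D,d(*p),.014))
print("ink",onz(S,s(743,368),.06),onz(D,d(458,490),.06))
print("mk",onz(S,s(375,362),.008),onz(S,s(515,437),.008))
E
```

```text
scene red [(np.int32(12), array([269.9167, 157.3333])), (np.int32(17), array([250.6471, 177.4706]))]
side red [(np.int32(26), array([330.8077, 142.1923])), (np.int32(12), array([330. , 150.5])), (np.int32(20), array([299.9 , 152.05]))]
ballR (array([0.4976, 0.3337, 0.1346]), np.float64(0.0007631672025021392))
ballL (array([0.4036, 0.3307, 0.1331]), np.float64(0.0007531976386205058))
tread (array([0.3456, 0.2603, 0.0611]), np.float64(0.0019998686230953537))
lath near top cor [0.4793 0.1276 0.026 ]
lath near top cor [0.4519 0.1215 0.026 ]
lath side [0.4785 0.1222 0.026 ]
lath side [0.4557 0.1148 0.026 ]
lath side [0.4312 0.2628 0.026 ]
lath side [0.456  0.2679 0.026 ]
bed S [0.4927 0.1188 0.014 ]
bed S [0.4329 0.1112 0.014 ]
bed D [0.491  0.1124 0.014 ]
bed D [0.434  0.1073 0.014 ]
ink [ 0.4723 -0.0707  0.06  ] [ 0.4771 -0.0771  0.06  ]
mk [0.3674 0.1618 0.008 ] [0.3695 0.0446 0.008 ]
```

Triangulation gives a consistent jig. The ball spacing is 94 mm and the ball height is 0.133. The bed-end axis heads about 93°, and the tread agrees with it within 2 mm. Next I'll move above the lath for a close look with the wrist camera.

step_arm([
  [[0, 0, 3, 2, -4.5, 1, 0], [0, 0, 7, 4.5, -9, 2, 0], [0, 0, 10, 6.5, -13.5, 3, 0], [0, 0, 14, 9, -18, 4, 0], [0, 0, 17, 11, -23, 5, 0], [0, 0, 20, 13, -27.5, 6, 0], [0, 0, 24, 15, -32, 6, 0], [0, 0, 27, 17, -36.5, 6, 0]],
])

```text
clock: 1.25
tool_pos: [0.4372, 0.1988, 0.2996]
tcp_rot: [-0.051, 3.14, 0.001]
force: [1.8, 1.3, -0.5]
gripper_width: -0.0001
```

Run:
```python
from h import *
s=bot.observe(); print(s["clock"],s["joint_pos"],s["tool_pos"],s["tcp_rot"],s["gripper_width"])
c=getcam("wrist"); cv2.imwrite("pics/w1.png",c["pixels"]); np.savez("w1.npz",**c)
```

```text
1.25 [ 2.92036534e-01 -1.06873475e-02 -2.30582252e-01  1.34993688e+00
  6.58760265e-05  2.59644595e-01] [0.43717379 0.19879963 0.29963505] [-5.08642236e-02  3.14027056e+00  5.12065532e-04] -0.00010457834708010362
```

View pics/w1.png

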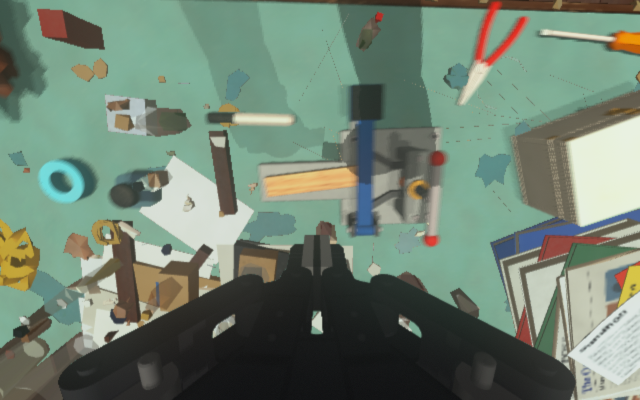

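The view from above shows the lath at about (262–357, 165–200), the bed at (258–440, 128–222), the red balls at (437,158) and (431,240), the tread at (366,102) and the brown stick at (222,172). Now I'll measure these.

Run:
```python
from h import *
np.set_printoptions(precision=4,suppress=True)
c=dict(np.load("w1.npz")); im=c["pixels"]
cv2.imwrite("pics/w1c.png",cv2.resize(im[75:255,200:460],None,fx=3,fy=3,interpolation=cv2.INTER_CUBIC))
h=cv2.cvtColor(im,cv2.COLOR_BGR2HSV)
def mask(lo,hi,box):
    m=cv2.inRange(h,lo,hi); z=np.zeros_like(m);x0,y0,x1,y1=box;z[y0:y1,x0:x1]=m[y0:y1,x0:x1];return z
def big(m):
    n,l,st,ce=cv2.connectedComponentsWithStats(m); return sorted([(int(st[i,4]),ce[i].round(1)) for i in range(1,n) if st[i,4]>15],key=lambda t:-t[0])
r=mask((0,150,100),(8,255,255),(400,130,450,260))|mask((172,150,100),(180,255,255),(400,130,450,260))
B=big(r);print(B)
P=[onz(c,b[1],.132) for b in B[:2]];print("balls",P,(P[0]+P[1])/2,np.linalg.norm(P[0]-P[1]))
m=mask((8,90,120),(25,255,255),(250,150,350,215)); 
k=max(cv2.findContours(m,0,2)[0],key=cv2.contourArea); q=cv2.boxPoints(cv2.minAreaRect(k));print("lath",q);print([onz(c,p,.026) for p in q])
t=mask((0,0,0),(180,255,40),(340,75,395,128));print("tread",[ (b,onz(c,b[1],.063)) for b in big(t)[:2]])
```

```text
[(112, array([437.7, 158.2])), (94, array([430.6, 240.3]))]
balls [array([0.4038, 0.3291, 0.132 ]), array([0.5   , 0.3354, 0.132 ])] [0.4519 0.3322 0.132 ] 0.0964147611724155
lath [[264.6626 176.252 ]
 [348.8663 165.9111]
 [351.3454 186.0979]
 [267.1416 196.4387]]
[array([0.4515, 0.123 , 0.026 ]), array([0.4323, 0.2468, 0.026 ]), array([0.4626, 0.2525, 0.026 ]), array([0.4825, 0.1261, 0.026 ])]
tread []
```

View pics/w1c.png

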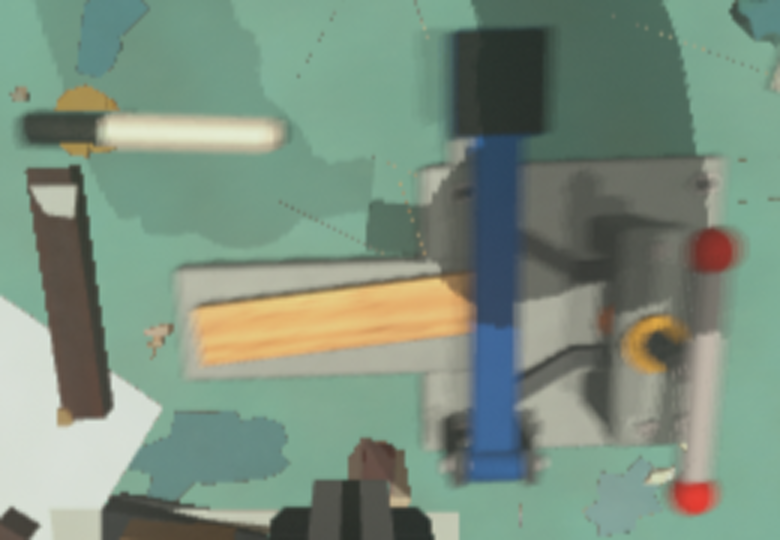

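Run:
```python
from h import *
np.set_printoptions(precision=4,suppress=True)
c=dict(np.load("w1.npz"))
f=lambda x,y,z:onz(c,(200+x/3-.33,75+y/3-.33),z)
a,b=f(178,268,.014),f(183,378,.014);print("near",a,b,np.linalg.norm(a-b))
a2,b2=f(425,259,.014),f(422,371,.014);print("bed fwd",a2,b2)
for p,q in((a,a2),(b,b2)): print(np.degrees(np.arctan2(*(q-p)[[1,0]])))
n=(a+b)/2
m=np.array([.4512,.3322])
print("axis near->screw",np.degrees(np.arctan2(m[1]-n[1],m[0]-n[0])),np.hypot(*(m-n[:2])))
T=np.mean([f(452,33,.063),f(548,30,.063),f(548,134,.063),f(455,136,.063)],0);print("tread",T)
for p in((192,308),(203,366),(473,274),(473,333)):print("lath",f(*p,.026))
print("stick",f(30,170,.02),f(78,168,.02),f(108,410,.02))
```

```text
near [0.4355 0.1127 0.014 ] [0.4931 0.1138 0.014 ] 0.057632887894485625
bed fwd [0.4272 0.2365 0.014 ] [0.4855 0.2382 0.014 ]
93.85585817442573
93.49959716669127
axis near->screw 93.43112216784266 0.21931345072274055
tread [0.3459 0.2595 0.063 ]
lath [0.4532 0.1215 0.026 ]
lath [0.4829 0.1264 0.026 ]
lath [0.432  0.2593 0.026 ]
lath [0.4616 0.2614 0.026 ]
stick [0.3894 0.0443 0.02  ] [0.3878 0.0673 0.02  ] [0.5099 0.0756 0.02  ]
```

step_arm([
  [[0, 0, 0.5, 0.6, -2, -5, 0], [0, 0, 1, 1.2, -4, -10, 0], [0, 0, 1.5, 1.8, -6, -15, 0], [0, 0, 1.6, 2.3, -8, -19, 0], [0, 0, 1.6, 2.8, -9.8, -23, 0], [0, 0, 1.6, 2.8, -9.8, -24, 0], [0, 0, 1.6, 2.8, -9.8, -24, 0]],
])

```text
clock: 2.17
tool_pos: [0.4643, 0.1027, 0.0592]
tcp_rot: [0.092, -3.139, -0.001]
force: [0.9, 0.8, 1.3]
gripper_width: 0.0001
```

Run:
```python
from h import *
s=bot.observe(); print(s["clock"],s["joint_pos"],s["tool_pos"],s["tcp_rot"],s["force"])
c=getcam("wrist"); cv2.imwrite("pics/w2.png",c["pixels"])
c=getcam("side"); cv2.imwrite("pics/d2.png",cv2.resize(c["pixels"][135:285,230:400],None,fx=4,fy=4))
```

```text
2.175 [ 8.12974523e-02  1.89103866e-01 -5.60846431e-01  8.22069389e-01
  4.24012970e-04  2.30000241e-02] [0.46427051 0.1026616  0.05922558] [ 9.15237605e-02 -3.13901482e+00 -5.64742796e-04] [0.86851548 0.83252213 1.25153911]
```

View pics/w2.png

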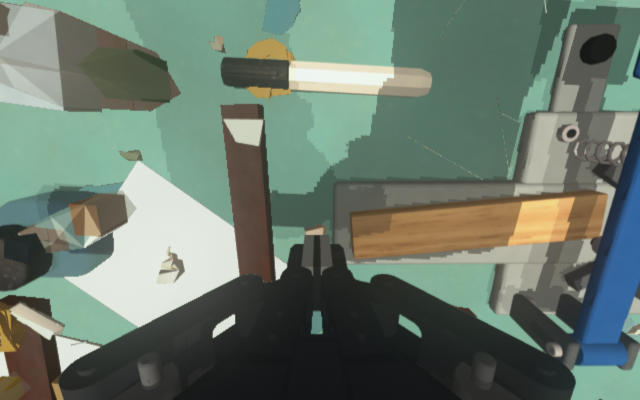

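View pics/d2.png

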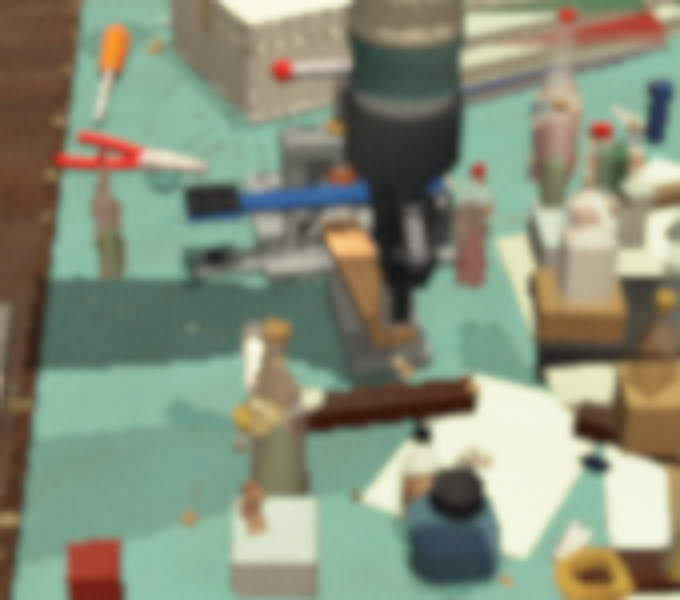

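step_arm([
  [[0, 0, 0, 0.1, -0.1, -2, 0], [0, 0, 0, 0.1, -0.1, -3.4, 0], [0, 0, 0, 0.1, -0.1, -3.4, 0]],
])

```text
clock: 2.65
tool_pos: [0.465, 0.1016, 0.0251]
tcp_rot: [0.093, -3.139, -0.0]
force: [-0.4, -0.0, 1.0]
gripper_width: -0.0002
```

step_arm([
  [[0, 0, 0, -0.06, 1, 0, 0], [0, 0, 0, -0.12, 2, 0, 0], [0, 0, 0, -0.18, 3, 0, 0], [0, 0, 0, -0.24, 4, 0, 0], [0, 0, 0, -0.24, 4, 0, 0]],
])

```text
clock: 3.28
tool_pos: [0.4634, 0.1423, 0.0255]
tcp_rot: [-0.094, 3.14, 0.001]
force: [-1.5, -0.7, 0.6]
gripper_width: -0.0
```

Run:
```python
from h import *
c=getcam("wrist"); cv2.imwrite("pics/w3.png",c["pixels"])
```

```text
(no output)
```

View pics/w3.png

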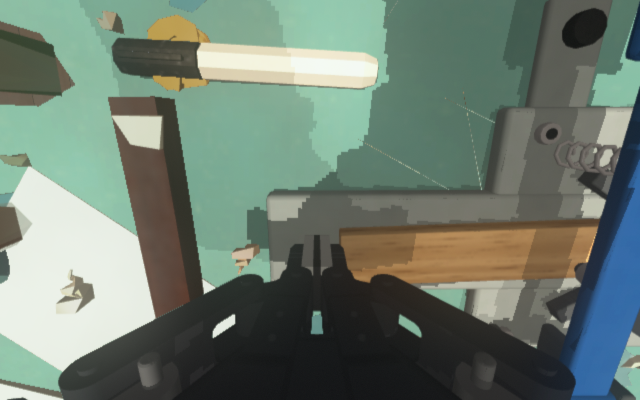

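step_arm([
  [[0, 0, 0, -0.06, 1, 0, 0], [0, 0, 0, -0.12, 2, 0, 0], [0, 0, 0, -0.18, 3, 0, 0], [0, 0, 0, -0.24, 4, 0, 0], [0, 0, 0, -0.24, 4, 0, 0]],
])

```text
clock: 3.95
tool_pos: [0.4609, 0.1821, 0.0253]
tcp_rot: [-0.094, 3.14, 0.0]
force: [-0.4, 0.3, -0.8]
gripper_width: 0.0001
```

Run:
```python
from h import *
c=getcam("wrist"); cv2.imwrite("pics/w4.png",c["pixels"])
```

```text
(no output)
```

View pics/w4.png

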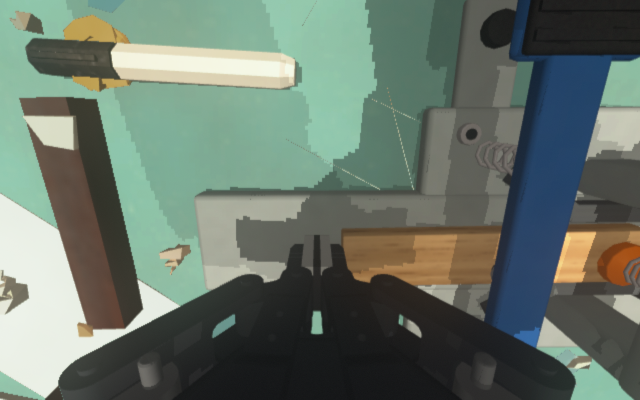

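The lath is straight between the fences and its near end touches the finger at about (342,255). About 12 mm remain, so I'll creep now and watch the force.

step_arm([
  [[0, 0, 0, -0.02, 0.3, 0, 0], [0, 0, 0, -0.04, 0.6, 0, 0], [0, 0, 0, -0.05, 0.8, 0, 0], [0, 0, 0, -0.06, 0.9, 0, 0], [0, 0, 0, -0.06, 0.9, 0, 0]],
])

```text
clock: 4.62
tool_pos: [0.4603, 0.1903, 0.0253]
tcp_rot: [-0.092, 3.14, 0.0]
force: [0.9, 0.4, 0.9]
gripper_width: -0.0003
```

step_arm([
  [[0, 0, 0, -0.01, 0.2, 0, 0], [0, 0, 0, -0.02, 0.3, 0, 0], [0, 0, 0, -0.02, 0.3, 0, 0]],
])

```text
clock: 5.0
tool_pos: [0.46, 0.1919, 0.0252]
tcp_rot: [0.091, -3.14, 0.006]
force: [0.6, -5.4, 1.3]
gripper_width: -0.0
```

step_arm([
  [[0, 0, 0, -0.01, 0.2, 0, 0], [0, 0, 0, -0.02, 0.3, 0, 0], [0, 0, 0, -0.02, 0.3, 0, 0]],
])

```text
clock: 5.38
tool_pos: [0.4599, 0.1923, 0.0252]
tcp_rot: [-0.089, 3.14, -0.016]
force: [0.5, -12.1, 2.6]
gripper_width: 0.0001
```

Run:
```python
from h import *
s=bot.observe();print(s["tool_pos"],s["force"])
c=getcam("wrist"); cv2.imwrite("pics/w5.png",c["pixels"])
c=getcam("scene"); cv2.imwrite("pics/s5.png",cv2.resize(c["pixels"][150:250,220:350],None,fx=6,fy=6,interpolation=cv2.INTER_CUBIC))
```

```text
[0.45986412 0.19233832 0.02521373] [  0.50901828 -12.05309189   2.61900015]
```

View pics/w5.png

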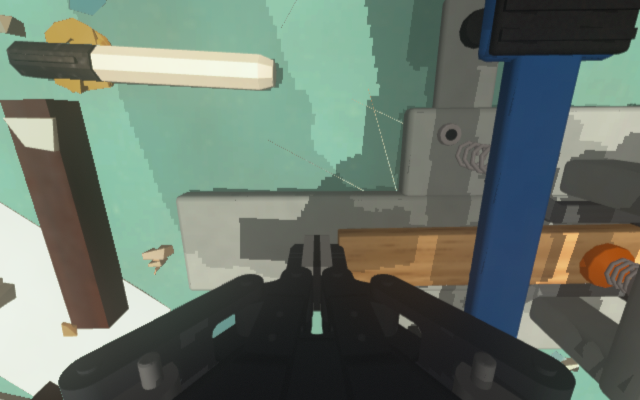

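View pics/s5.png

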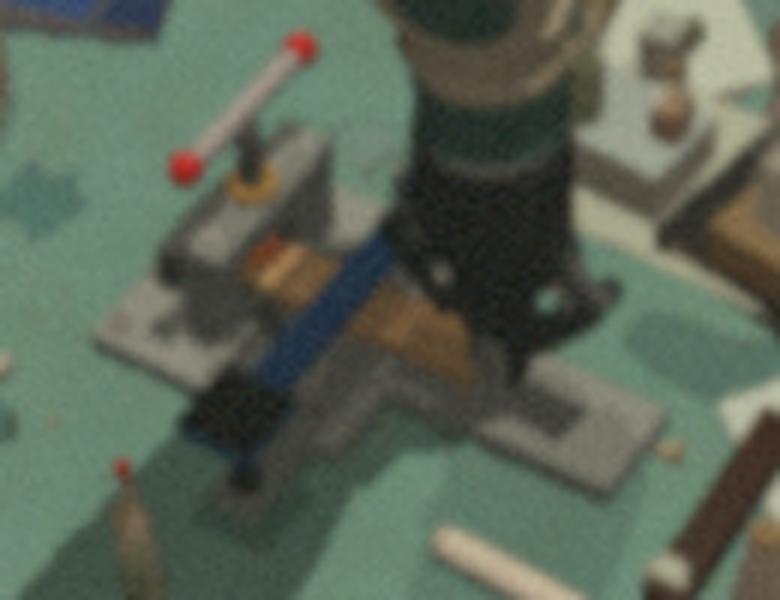

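```bash
cat >> h.py <<'E'
O=np.array([.4524,.3122]);hd=np.radians(93.5);ex=np.array([np.cos(hd),np.sin(hd)]);ey=np.array([-ex[1],ex[0]])
def jig(p): d=np.asarray(p)[:2]-O; return np.round(1000*np.array([d@ex,d@ey]),1)
def world(x,y): return O+x*ex+y*ey
E
python3 - <<'E'
from h import *
c=getcam("wrist")
print(jig(bot.observe()["tool_pos"]))
for uv in((338,230),(338,262)): print("lath near end",jig(onz(c,uv,.026)))
for uv in((178,196),(187,287)): print("bed near end",jig(onz(c,uv,.014)))
print("bed plate edge",jig(onz(c,(404,115),.01)))
for u in(490,553):print("lever", [jig(onz(c,(a,b),.059)) for a,b in((500,58),(578,62))])
E
```

```text
[-1.201e+02 -1.000e-01]
lath near end [-108.7   15.6]
lath near end [-108.4   -2.7]
bed near end [-195.1   30.8]
bed near end [-197.9  -25.9]
bed plate edge [-74.7  72.3]
lever [array([-59.1,  89.5]), array([-33.5,  88.1])]
lever [array([-59.1,  89.5]), array([-33.5,  88.1])]
```

step_arm([
  [[0, 0, 0, -0.02, 0.3, 0, 0], [0, 0, 0, -0.03, 0.5, 0, 0], [0, 0, 0, -0.03, 0.5, 0, 0]],
])

```text
clock: 5.9
tool_pos: [0.4597, 0.1929, 0.0252]
tcp_rot: [-0.085, 3.14, -0.034]
force: [1.2, -23.6, 5.8]
gripper_width: -0.0001
```

Run:
```python
from h import *
s=bot.observe();print(s["tool_pos"],s["force"],s["torque"],jig(s["tool_pos"]))
```

```text
[0.45968585 0.19288172 0.02521315] [  1.16842672 -23.58928291   5.77348128] [-5.08362941 -0.39858005  0.01755142] [-119.5    0. ]
```

step_arm([
  [[0, 0, 0, 0.06, -1, 0, 0], [0, 0, 0, 0.2, -3.5, 0, 0], [0, 0, 0, 0.2, -3.5, 3, 0], [0, 0, 10, 0.2, -3.5, 8, 0], [0, 0, 20, 0.2, -3.5, 13, 2], [0, 0, 30, 0.2, -3.5, 18, 4], [0, 0, 40, 0.2, 0, 20, 5], [0, 0, 50, 0, 4, 20, 5]],
])

```text
clock: 6.9
tool_pos: [0.4615, 0.2431, 0.2284]
tcp_rot: [-1.413, 2.798, 0.002]
force: [0.8, 0.2, -0.0]
gripper_width: 0.0499
```

step_arm([
  [[0, 0, 10, 0, 1.5, 0, 5], [0, 0, 20, 0, 3, 0, 5], [0, 0, 30, 0, 4.5, 0, 5], [0, 0, 40, 0, 6, 0, 5], [0, 0, 50, 0, 7, 0, 5], [0, 0, 60, 0, 8, 0, 5], [0, 0, 70, 0, 9, 0, 5], [0, 0, 80, 0, 9, 0, 5]],
])

```text
clock: 7.9
tool_pos: [0.4593, 0.3326, 0.2252]
tcp_rot: [-2.888, 1.233, 0.002]
force: [-0.3, -0.5, -0.1]
gripper_width: 0.0499
```

Run:
```python
from h import *
np.set_printoptions(precision=4,suppress=True)
s=bot.observe();print(s["clock"],s["joint_pos"],s["tool_pos"],s["tcp_rot"],s["force"],jig(s["tool_pos"]))
R=Ro.from_rotvec(s["tcp_rot"]).as_matrix();print("tool y heading",np.degrees(np.arctan2(R[1,1],R[0,1])))
c=getcam("wrist"); cv2.imwrite("pics/w6.png",c["pixels"])
```

```text
7.9 [ 0.5117  0.1817 -0.1763  1.2123  0.002  -1.8225] [0.4593 0.3326 0.2252] [-2.8876  1.2334  0.002 ] [-0.3165 -0.5387 -0.0694] [19.9 -8.1]
tool y heading -136.25823019458613
```

View pics/w6.png

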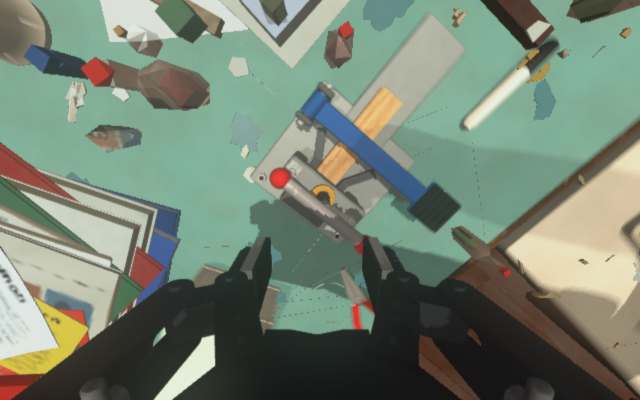

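step_arm([
  [[0, 0, 10, -0.2, 0, 0, 5], [0, 0, 20, -0.4, 0, 0, 5], [0, 0, 30, -0.6, 0, 0, 5], [0, 0, 40, -0.8, 0, 0, 5], [0, 0, 49, -0.8, 0, 0, 5], [0, 0, 49, -0.8, 0, 0, 5]],
])

```text
clock: 8.7
tool_pos: [0.4514, 0.3315, 0.2253]
tcp_rot: [-3.14, -0.059, 0.001]
force: [-0.1, -0.2, -0.2]
gripper_width: 0.0502
```

Run:
```python
from h import *
np.set_printoptions(precision=4,suppress=True)
s=bot.observe();print(s["clock"],s["joint_pos"],s["tool_pos"],s["tcp_rot"],s["force"],jig(s["tool_pos"]))
R=Ro.from_rotvec(s["tcp_rot"]).as_matrix();print("tool y heading",np.degrees(np.arctan2(R[1,1],R[0,1])))
c=getcam("wrist"); cv2.imwrite("pics/w7.png",c["pixels"]); im=c["pixels"]
h=cv2.cvtColor(im,cv2.COLOR_BGR2HSV); m=cv2.inRange(h,(0,150,80),(8,255,255))|cv2.inRange(h,(172,150,80),(180,255,255))
n,l,st,ce=cv2.connectedComponentsWithStats(m)
for i in range(1,n):
    if st[i,4]>60: print(st[i],ce[i],onz(c,ce[i],.132))
```

```text
8.7 [ 0.5175  0.1697 -0.1908  1.2102  0.0011 -2.6615] [0.4514 0.3315 0.2253] [-3.1401 -0.0588  0.0006] [-0.0947 -0.2203 -0.2109] [19.4 -0.2]
tool y heading -87.8545321491803
[449  98  13  12 111] [454.6577 103.4685] [0.5361 0.2286 0.132 ]
[303 140  20  19 328] [312.5    149.3415] [0.4972 0.337  0.132 ]
[306 250  19  16 214] [315.2243 257.6449] [0.4005 0.3315 0.132 ]
```

View pics/w7.png

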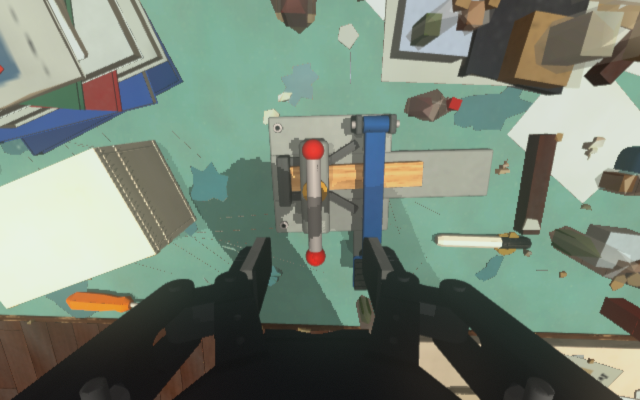

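step_arm([
  [[0, 0, 0.5, 0, 0.1, -4, 5], [0, 0, 1, 0, 0.15, -7, 5], [0, 0, 1, 0, 0.15, -9.3, 5], [0, 0, 1, 0, 0.15, -9.3, 5]],
])

```text
clock: 9.25
tool_pos: [0.4498, 0.3319, 0.1302]
tcp_rot: [3.138, 0.088, -0.007]
force: [-0.5, 0.2, -0.6]
gripper_width: 0.0498
```

Run:
```python
from h import *
np.set_printoptions(precision=4,suppress=True)
s=bot.observe();print(s["clock"],s["tool_pos"],s["force"],s["torque"])
c=getcam("wrist"); cv2.imwrite("pics/w8.png",c["pixels"])
c=getcam("side"); cv2.imwrite("pics/d8.png",cv2.resize(c["pixels"][125:225,260:370],None,fx=6,fy=6,interpolation=cv2.INTER_CUBIC))
```

```text
9.25 [0.4498 0.3319 0.1302] [-0.5213  0.1568 -0.5627] [-0.0126  0.0384 -0.0201]
```

View pics/w8.png

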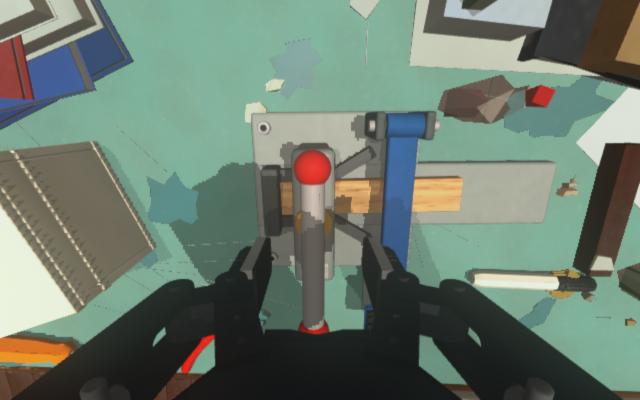

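View pics/d8.png

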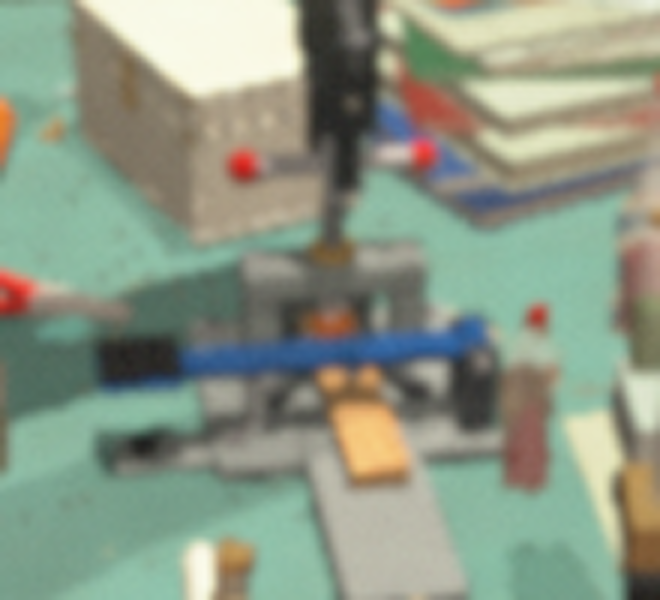

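step_arm([
  [[0, 0, 0, 0, 0, 0, 3], [0, 0, 0, 0, 0, 0, 1], [0, 0, 0, 0, 0, 0, 0.5], [0, 0, 0, 0, 0, 0, 0.5], [0, 0, 0, 0, 0, 0, 0.5]],
])

```text
clock: 9.98
tool_pos: [0.4524, 0.3338, 0.1337]
tcp_rot: [-3.138, -0.092, -0.003]
force: [-1.1, 2.4, 6.5]
gripper_width: 0.0094
```

Run:
```python
from h import *
np.set_printoptions(precision=4,suppress=True)
s=bot.observe();print(s["clock"],s["tool_pos"],s["tcp_rot"],s["force"],s["torque"],s["gripper_width"],s["joint_pos"])
```

```text
9.975 [0.4524 0.3338 0.1337] [-3.1377 -0.0918 -0.003 ] [-1.1134  2.4033  6.4607] [0.5277 0.2312 0.0004] 0.009370298229942507 [ 0.5201  0.242  -0.3055  1.0204  0.0014 -2.6799]
```

Run:
```python
from h import *
np.set_printoptions(precision=4,suppress=True)
s=bot.observe();print(s["clock"],s["tool_pos"],s["force"],s["torque"],s["gripper_width"])
c=getcam("wrist"); cv2.imwrite("pics/w9.png",c["pixels"])
c=getcam("side"); cv2.imwrite("pics/d9.png",cv2.resize(c["pixels"][125:225,260:370],None,fx=6,fy=6,interpolation=cv2.INTER_CUBIC))
c=getcam("scene"); cv2.imwrite("pics/s9.png",cv2.resize(c["pixels"][120:220,220:320],None,fx=6,fy=6,interpolation=cv2.INTER_CUBIC))
```

```text
9.975 [0.4524 0.3338 0.1337] [-1.1134  2.4033  6.4607] [0.5277 0.2312 0.0004] 0.009370298229942507
```

View pics/w9.png

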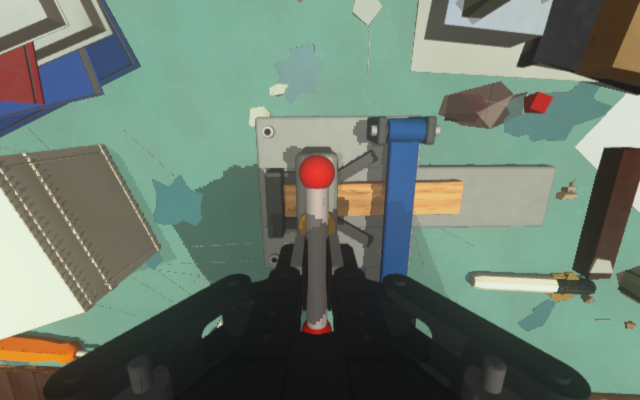

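View pics/d9.png

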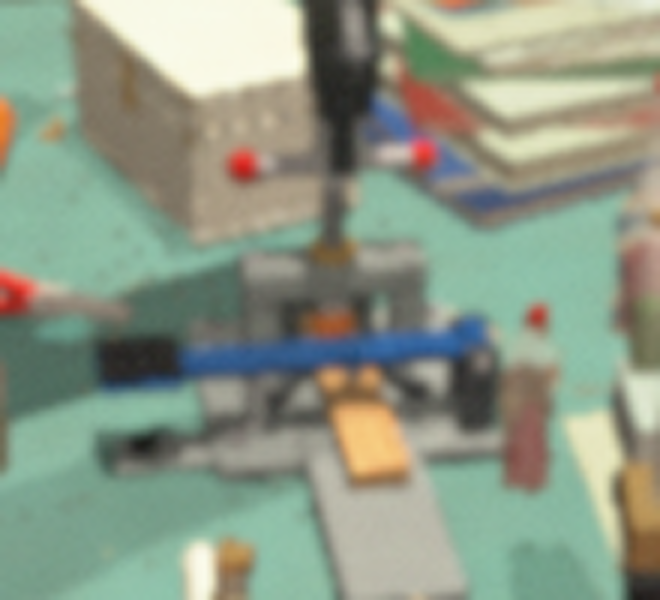

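View pics/s9.png

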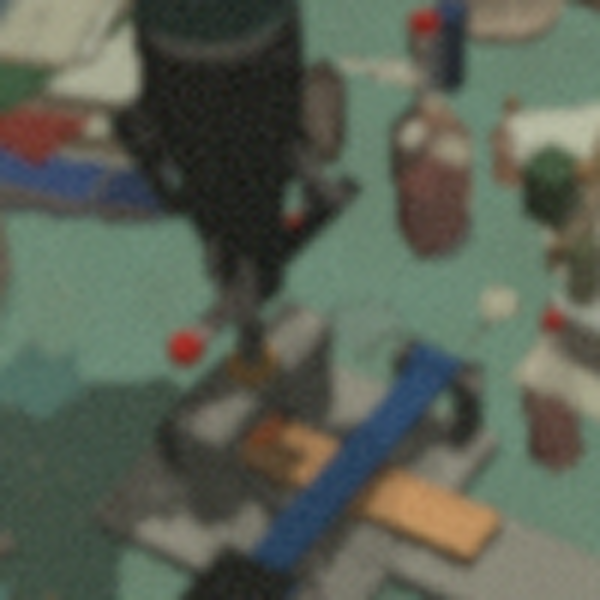

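The bar sits between the pads at its middle. Next I'll turn it clockwise while following the screw down.

step_arm([
  [[0, 0, -5, 0, 0, -0.03, 0], [0, 0, -10, 0, 0, -0.07, 0], [0, 0, -15, 0, 0, -0.1, 0], [0, 0, -20, 0, 0, -0.14, 0], [0, 0, -20, 0, 0, -0.14, 0]],
])

```text
clock: 10.75
tool_pos: [0.4523, 0.3332, 0.1323]
tcp_rot: [-3.107, 0.455, -0.003]
force: [-1.5, 0.2, 7.0]
gripper_width: 0.0092
```

```bash
cat >> h.py <<'E'
def st():
    np.set_printoptions(precision=4,suppress=True)
    s=bot.observe();R=Ro.from_rotvec(s["tcp_rot"]).as_matrix()
    print(s["clock"],s["tool_pos"],"F",s["force"],"M",s["torque"],"w",s["gripper_width"],"j6",s["joint_pos"][5],"yhead",np.degrees(np.arctan2(R[1,1],R[0,1])),"tilt",np.degrees(np.arccos(-R[2,2])))
E
python3 - <<'E'
from h import *
st()
c=getcam("wrist"); cv2.imwrite("pics/w10.png",c["pixels"])
E
```

```text
10.75 [0.4523 0.3332 0.1323] F [-1.452   0.1586  7.0485] M [0.1918 0.3169 0.0184] w 0.009181821856263183 j6 -2.330674115172989 yhead -106.67187350950934 tilt 0.11623192464999532
```

View pics/w10.png

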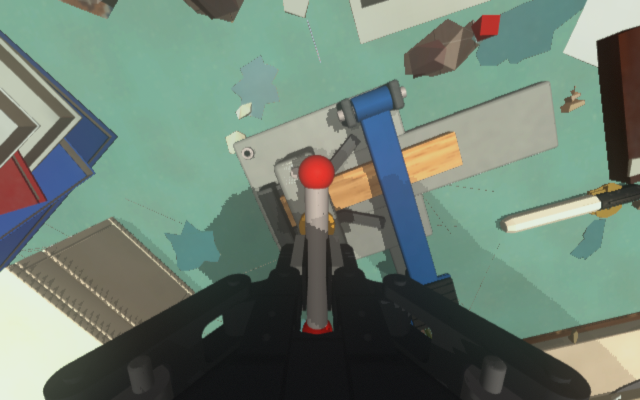

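step_arm([
  [[0, 0, -8, 0, 0, -0.06, 0], [0, 0, -16, 0, 0, -0.11, 0], [0, 0, -24, 0, 0, -0.17, 0], [0, 0, -32, 0, 0, -0.22, 0], [0, 0, -40, 0, 0, -0.28, 0], [0, 0, -48, 0, 0, -0.34, 0], [0, 0, -56, 0, 0, -0.39, 0], [0, 0, -64, 0, 0, -0.45, 0]],
])

```text
clock: 11.8
tool_pos: [0.4507, 0.3319, 0.1278]
tcp_rot: [2.389, -2.036, 0.001]
force: [-5.5, -3.1, 12.9]
gripper_width: 0.0096
```

Run:
```python
from h import *
st()
```

```text
11.8 [0.4507 0.3319 0.1278] F [-5.453  -3.0884 12.9044] M [-0.6036  1.0309  0.2588] w 0.009583902706500273 j6 -1.2101095503709052 yhead -170.88488827068718 tilt 0.13348826298676336
```

step_arm([
  [[0, 0, -7, 0, 0, 0, 0], [0, 0, -14, 0, 0, -0.03, 0], [0, 0, -21, 0, 0, -0.07, 0], [0, 0, -28, 0, 0, -0.11, 0], [0, 0, -34, 0, 0, -0.15, 0], [0, 0, -40, 0, 0, -0.2, 0]],
])

```text
clock: 12.55
tool_pos: [0.4494, 0.332, 0.1251]
tcp_rot: [1.55, -2.728, -0.001]
force: [-6.4, -1.4, 9.6]
gripper_width: 0.0092
```

Run:
```python
from h import *
st()
c=getcam("wrist"); cv2.imwrite("pics/w11.png",c["pixels"])
```

```text
12.55 [0.4494 0.332  0.1251] F [-6.3948 -1.3765  9.5799] M [-0.2202  1.4349  0.271 ] w 0.009182577677733193 j6 -0.5133096405914639 yhead 149.21876504028384 tilt 0.24153183874838532
```

View pics/w11.png

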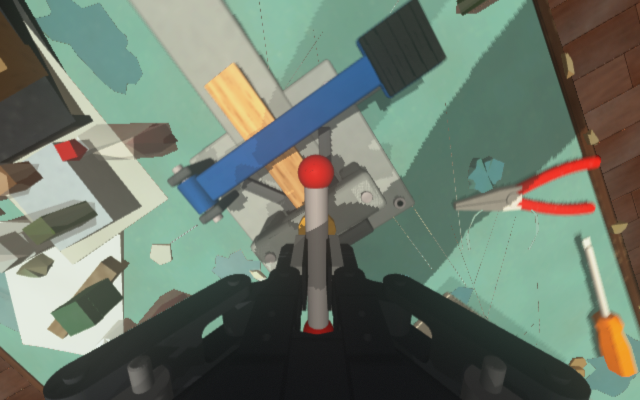

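step_arm([
  [[0, 0, -6, -0.03, 0, -0.04, 0], [0, 0, -12, -0.06, 0, -0.08, 0], [0, 0, -18, -0.1, 0, -0.12, 0], [0, 0, -24, -0.1, 0, -0.16, 0], [0, 0, -30, -0.1, 0, -0.2, 0]],
])

```text
clock: 13.22
tool_pos: [0.4486, 0.3328, 0.1231]
tcp_rot: [0.792, -3.036, -0.002]
force: [-6.5, -0.3, 8.4]
gripper_width: 0.0092
```

Run:
```python
from h import *
st()
c=getcam("wrist"); cv2.imwrite("pics/w12.png",c["pixels"])
c=getcam("side"); cv2.imwrite("pics/d12.png",cv2.resize(c["pixels"][125:225,260:370],None,fx=6,fy=6,interpolation=cv2.INTER_CUBIC))
```

```text
13.225 [0.4486 0.3328 0.1231] F [-6.4507 -0.2887  8.3581] M [0.1423 1.3348 0.3716] w 0.009246237872600626 j6 0.010925820905133844 yhead 119.25090644077166 tilt 0.2063474356523838
```

View pics/w12.png

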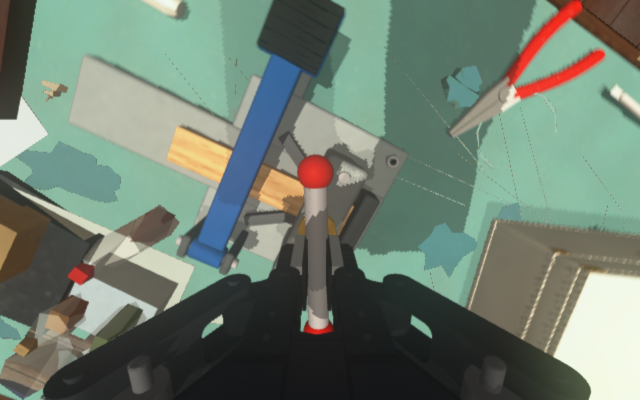

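View pics/d12.png

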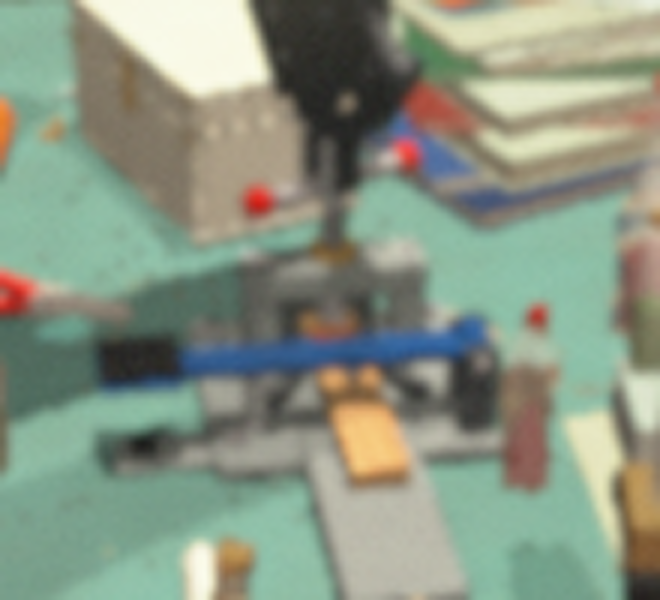

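The torque rose from 0.26 to 0.37 N m and t is about 2.69 rad, so the pad force should be around 33 N. I'll stop turning here, release and lift.

step_arm([
  [[0, 0, 0, 0, 0, 0, 2.5], [0, 0, 0, 0, 0, 0, 4], [0, 0, 0, 0, 0, 0, 4], [0, 0, 0, 0, 0, 1, 4], [0, 0, 0, 0, 0, 4, 4], [0, 0, 0, 0, 0, 8, 4], [0, 0, 0, 0, 0, 8, 4]],
])

```text
clock: 14.2
tool_pos: [0.4534, 0.3343, 0.2071]
tcp_rot: [-0.793, 3.031, 0.003]
force: [0.2, 0.1, 0.4]
gripper_width: 0.0401
```

Run:
```python
from h import *
st()
c=getcam("wrist"); cv2.imwrite("pics/w13.png",c["pixels"]); im=c["pixels"]
h=cv2.cvtColor(im,cv2.COLOR_BGR2HSV); m=cv2.inRange(h,(0,150,80),(8,255,255))|cv2.inRange(h,(172,150,80),(180,255,255))
n,l,s_,ce=cv2.connectedComponentsWithStats(m)
for i in range(1,n):
    if s_[i,4]>60: print(s_[i],ce[i],onz(c,ce[i],.1212))
```

```text
14.2 [0.4534 0.3343 0.2071] F [0.2209 0.1459 0.4155] M [0.0443 0.0323 0.0082] w 0.04005696788645537 j6 0.008523136778967346 yhead 119.33919620747864 tilt 0.5002074075600453
[459  22  55  64 725] [485.8179  50.3214] [0.2932 0.3825 0.1212]
[466  59  67  37 629] [500.1812  78.283 ] [0.3025 0.4034 0.1212]
[307 134  22  20 357] [317.2157 143.9412] [0.4085 0.3103 0.1212]
[149 213  13  12  97] [155.0619 218.5155] [0.5286 0.222  0.1212]
[309 249  19  15 217] [318.2396 256.212 ] [0.4924 0.3584 0.1212]
[453 323  13  14  70] [457.6286 329.8   ] [0.4955 0.5128 0.1212]
```

View pics/w13.png

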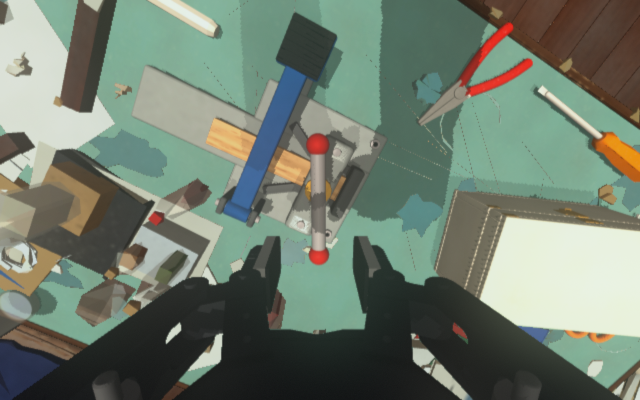

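Run:
```python
from h import *
c=getcam("wrist")
t=np.mean([onz(c,p,.063) for p in((293,12),(337,29),(325,81),(277,64))],0);print(t,jig(t),world(-.045,.11))
for p in((215,118),(207,146)): print("lath near",jig(onz(c,p,.026)))
for p in((146,66),(135,120)): print("bed near",jig(onz(c,p,.014)))
```

```text
[0.34169916 0.26366967 0.063     ] [-41.7 113.5] [0.34535236 0.26056859]
lath near [-106.8   14.8]
lath near [-104.6  -17.1]
bed near [-194.6   31.3]
bed near [-190.2  -27.9]
```

Run:
```python
from h import *
c=getcam("wrist"); im=c["pixels"].copy()
def P(x,y,z): return proj(c,[*world(x,y),z]).round(1)
print("near bed",P(-.2,.03,.014),P(-.2,-.03,.014)," obs (146,66),(135,120)")
print("lath near",P(-.11,.015,.026),P(-.11,-.015,.026)," obs (215,118),(207,146)")
print("stop top",P(.05,.03,.038),P(.05,-.03,.038), "stop foot",P(.05,0.015,.026),P(.05,-.015,.026))
print("lever hinge",P(-.045,-.064,.055),"plate?")
cv2.imwrite("pics/w14.png",cv2.resize(im[50:250,120:400],None,fx=2.8,fy=2.8,interpolation=cv2.INTER_CUBIC))
```

```text
near bed [140.3  66.5] [125.4 119.6]  obs (146,66),(135,120)
lath near [211.9 118.3] [202.6 143.9]  obs (215,118),(207,146)
stop top [352.2 172.1] [327.6 218.9] stop foot [344.7 181.8] [332.9 204.4]
lever hinge [234.6 215.1] plate?
```

View pics/w14.png

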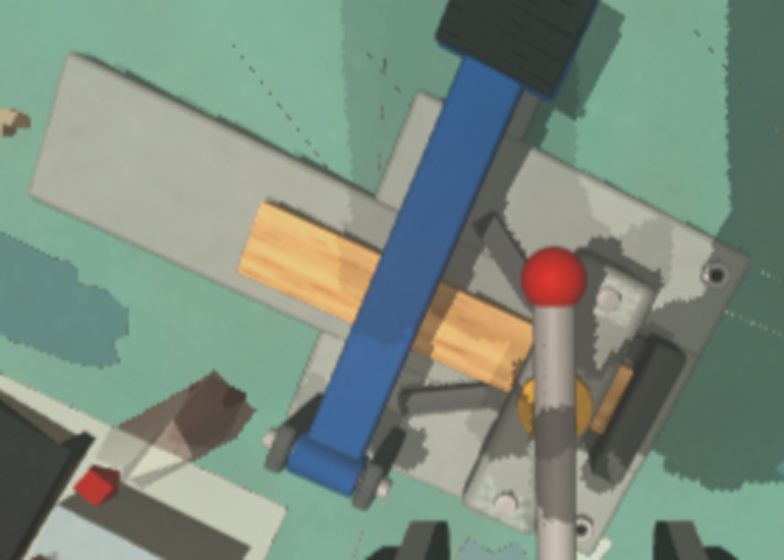

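Run:
```python
import cv2
im=cv2.imread("pics/w13.png")
cv2.imwrite("pics/w14b.png",cv2.resize(im[150:230,300:380],None,fx=7,fy=7,interpolation=cv2.INTER_CUBIC))
im=cv2.imread("pics/w8.png")
cv2.imwrite("pics/w14c.png",cv2.resize(im[150:250,240:350],None,fx=6,fy=6,interpolation=cv2.INTER_CUBIC))
```

```text
(no output)
```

View pics/w14b.png

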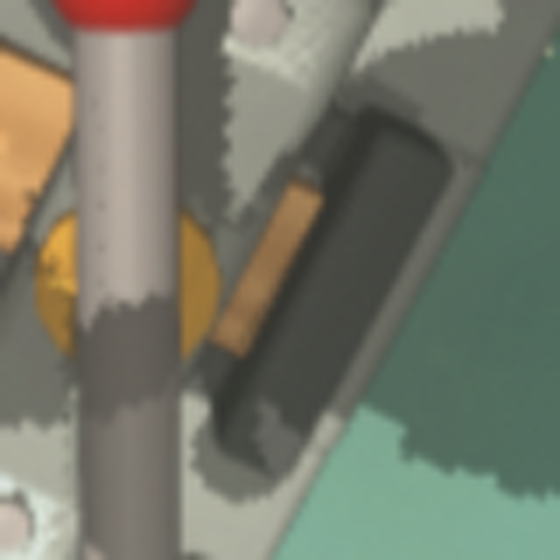

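View pics/w14c.png

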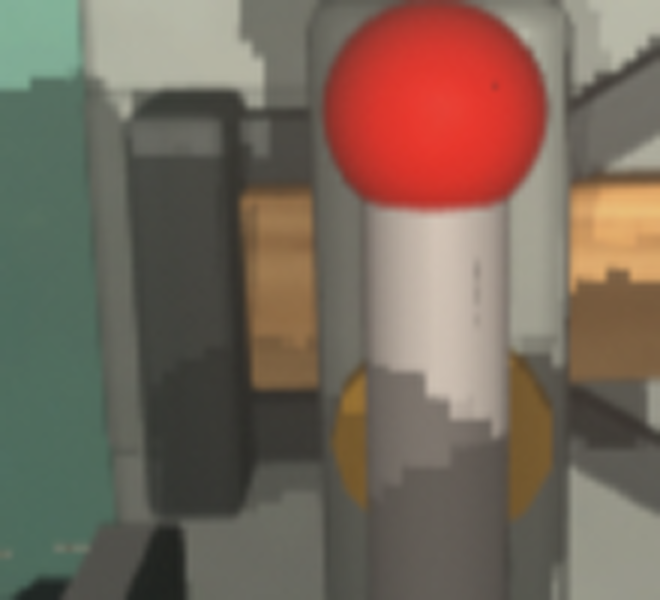

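Run:
```python
from h import *
c=getcam("wrist")
f=lambda x,y,z: jig(onz(c,(300+x/7-.4,150+y/7-.4),z))
print("lath far end",f(322,192,.026),f(243,355,.026),f(283,272,.026))
print("stop top near edge",f(305,280,.038),f(370,130,.038),f(232,420,.038))
print("stop far edge top",f(452,165,.038),f(285,472,.038))
c2=cv2.imread("pics/w13.png")
# profile along jig x, y=0 line from lath to stop
p0=np.array([300+260/7,150+258/7]);p1=np.array([300+420/7,150+335/7])
for k in np.linspace(0,1,30):
    q=p0+(p1-p0)*k; print((q).round(1),cv2.getRectSubPix(c2,(1,1),(float(q[0]),float(q[1]))).ravel(),end=" ")
```

```text
lath far end [47.6 21.6] [48.5 -8.5] [48.  7.]
stop top near edge [49.4  9.6] [47.5 35.1] [ 49.5 -16.1]
stop far edge top [61.5 35.8] [ 61.2 -20.3]
[337.1 186.9] [ 75 111 144] [337.9 187.2] [ 74 110 143] [338.7 187.6] [ 72 108 140] [339.5 188. ] [ 66  96 123] [340.3 188.4] [57 77 93] [341.1 188.8] [50 58 62] [341.9 189.1] [49 55 55] [342.7 189.5] [56 61 60] [343.4 189.9] [62 68 67] [344.2 190.3] [66 72 71] [345.  190.7] [68 73 72] [345.8 191. ] [67 72 72] [346.6 191.4] [67 73 72] [347.4 191.8] [67 73 71] [348.2 192.2] [66 72 70] [349.  192.5] [65 71 70] [349.8 192.9] [66 72 70] [350.5 193.3] [66 72 69] [351.3 193.7] [66 72 69] [352.1 194.1] [65 71 69] [352.9 194.4] [70 77 75] [353.7 194.8] [86 95 93] [354.5 195.2] [ 95 105 103] [355.3 195.6] [ 94 104 101] [356.1 196. ] [89 99 94] [356.8 196.3] [87 98 84] [357.6 196.7] [ 91 104  82] [358.4 197.1] [ 93 106  83] [359.2 197.5] [ 93 107  83] [360.  197.9] [ 93 107  82]
```

The lath's far end lies within about 1 mm of the stop face (48.0 against 48.8 mm in the same view), and the handle ray gives t of about 2.68 rad. Now for the pedal.

step_arm([
  [[0, 0, 0, -3.6, -2.4, 0, 2], [0, 0, 0, -7.2, -4.9, 0, 0], [0, 0, 0, -10.8, -7.3, 0, 0], [0, 0, 0, -10.8, -7.3, -4, 0], [0, 0, 0, -10.8, -7.3, -8, 0], [0, 0, 0, -10.8, -7.3, -11.3, 0], [0, 0, 0, -10.8, -7.3, -11.3, 0]],
])

```text
clock: 15.28
tool_pos: [0.3389, 0.2577, 0.0862]
tcp_rot: [0.793, -3.031, 0.003]
force: [-0.9, -0.0, 0.1]
gripper_width: -0.0005
```

Run:
```python
from h import *
st()
c=getcam("wrist"); cv2.imwrite("pics/w15.png",c["pixels"])
c=getcam("side"); cv2.imwrite("pics/d15.png",cv2.resize(c["pixels"][125:225,250:370],None,fx=6,fy=6,interpolation=cv2.INTER_CUBIC))
```

```text
15.275 [0.3389 0.2577 0.0862] F [-0.8953 -0.0183  0.0826] M [-0.0357  0.0069  0.056 ] w -0.0005013041786364722 j6 -0.01398556477842771 yhead 119.33940168111327 tilt 0.5084046767211206
```

View pics/w15.png

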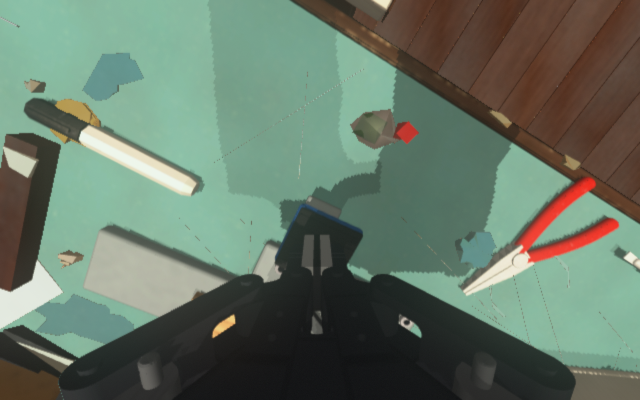

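View pics/d15.png

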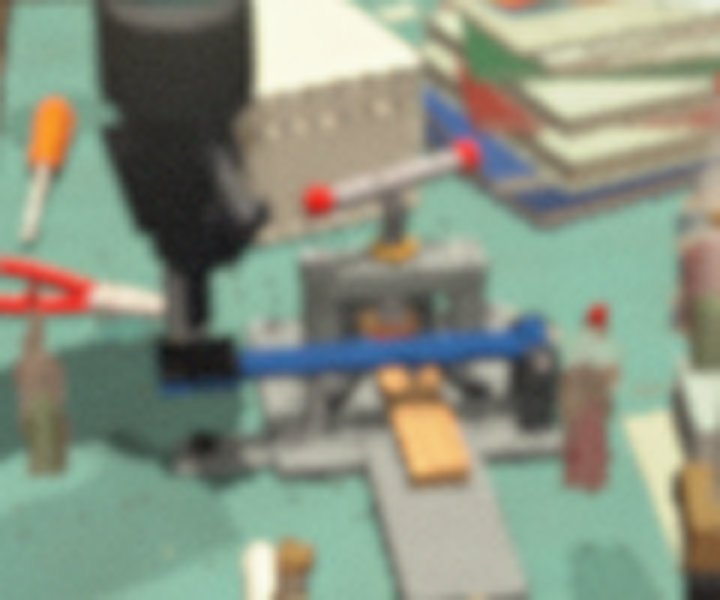

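The closed fingertips stand over the tread, about 5 mm from its centre. I'll correct that and press.

step_arm([
  [[0, 0, 0, 0.5, 0.2, 0, 0], [0, 0, 0, 0.5, 0.2, -1.5, 0], [0, 0, 0, 0.5, 0.2, -2.5, 0], [0, 0, 0, 0.5, 0.2, -3.5, 0], [0, 0, 0, 0.5, 0.2, -4.3, 0], [0, 0, 0, 0.5, 0.2, -4.8, 0], [0, 0, 0, 0.5, 0.2, -4.8, 0]],
])

```text
clock: 16.25
tool_pos: [0.3497, 0.2625, 0.042]
tcp_rot: [-0.794, 3.035, -0.0]
force: [3.9, 0.6, 7.1]
gripper_width: 0.0
```

Run:
```python
from h import *
st()
c=getcam("side"); cv2.imwrite("pics/d16.png",cv2.resize(c["pixels"][125:225,250:370],None,fx=6,fy=6,interpolation=cv2.INTER_CUBIC))
```

```text
16.25 [0.3497 0.2625 0.042 ] F [3.9033 0.5966 7.1031] M [ 0.0732 -0.5381 -0.0125] w 1.4648105817561291e-05 j6 -0.015461445802285086 yhead 119.33355954193426 tilt 0.23152622704573267
```

View pics/d16.png

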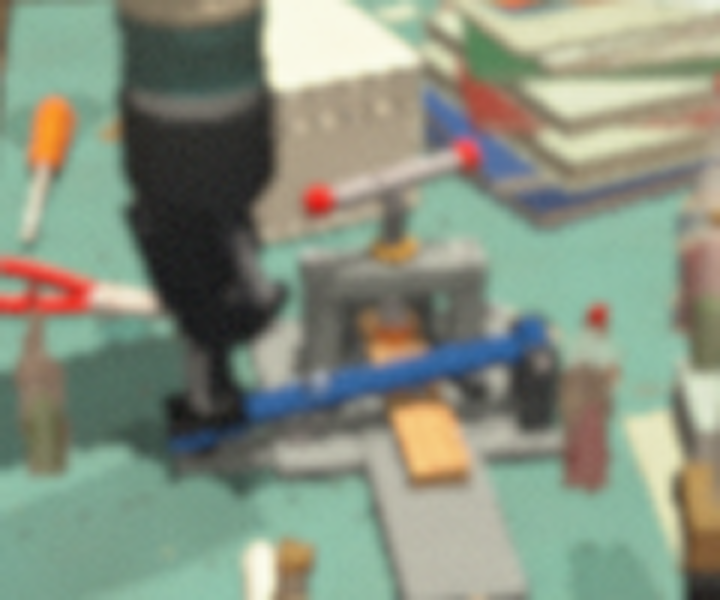

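step_arm([
  [[0, 0, 0, -0.2, -0.1, -0.3, 0], [0, 0, 0, -0.3, -0.1, -0.6, 0], [0, 0, 0, -0.3, -0.1, -0.9, 0], [0, 0, 0, -0.3, -0.1, -0.9, 0]],
])

```text
clock: 16.8
tool_pos: [0.349, 0.2623, 0.0363]
tcp_rot: [-0.793, 3.032, -0.001]
force: [-2.9, -5.3, 31.1]
gripper_width: -0.0002
```

Run:
```python
from h import *
st()
```

```text
16.8 [0.349  0.2623 0.0363] F [-2.8712 -5.2766 31.1274] M [-0.8221  0.2737 -0.0289] w -0.0002204691310090321 j6 -0.014120536025343744 yhead 119.32661611008756 tilt 0.45707368110125496
```

The force jumped from 7 to 31 N with the tips at 28 mm, so the pedal is on its stop. I'll hold briefly and then let it up.

step_arm([
  [[0, 0, 0, 0, 0, 0.1, 0], [0, 0, 0, 0, 0, 0.1, 0], [0, 0, 0, 0, 0, 1.5, 0], [0, 0, 0, 0, 0, 3, 0], [0, 0, 0, 0, 0, 5, 0], [0, 0, 0, 0, 0, 9, 0], [0, 0, 0, 0, 0, 14, 0], [0, 0, 0, -3, -3, 18, 0]],
])

```text
clock: 17.8
tool_pos: [0.3156, 0.2313, 0.2139]
tcp_rot: [-0.797, 3.038, 0.0]
force: [1.6, -0.4, 0.5]
gripper_width: 0.0002
```

step_arm([
  [[0, 0, 0, 0, 4, 4, 0], [0, 0, 0, 0, 4, 8, 0], [0, 0, 0, 0, 4, 8, 0], [0, 0, 0, 0, 4, 8, 0]],
])

```text
clock: 18.3
tool_pos: [0.3136, 0.2701, 0.2909]
tcp_rot: [0.795, -3.036, 0.002]
force: [0.6, -0.7, -1.0]
gripper_width: 0.0001
```

Run:
```python
from h import *
st()
c=getcam("wrist"); cv2.imwrite("pics/w17.png",c["pixels"])
c=getcam("side"); cv2.imwrite("pics/d17.png",cv2.resize(c["pixels"][125:245,250:380],None,fx=5,fy=5,interpolation=cv2.INTER_CUBIC))
c=getcam("scene"); cv2.imwrite("pics/s17.png",cv2.resize(c["pixels"][150:300,220:440],None,fx=3.5,fy=3.5,interpolation=cv2.INTER_CUBIC))
```

```text
18.3 [0.3136 0.2701 0.2909] F [ 0.6001 -0.7136 -1.044 ] M [-0.0504 -0.0126  0.0013] w 0.00011995836759930109 j6 0.0424568725987593 yhead 119.34515780203444 tilt 0.18111316601366728
```

View pics/w17.png

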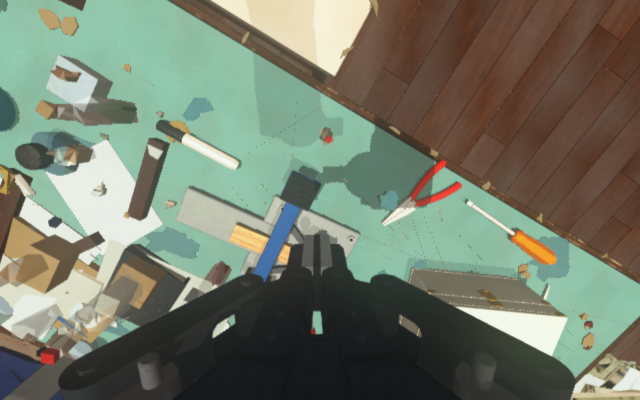

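View pics/d17.png

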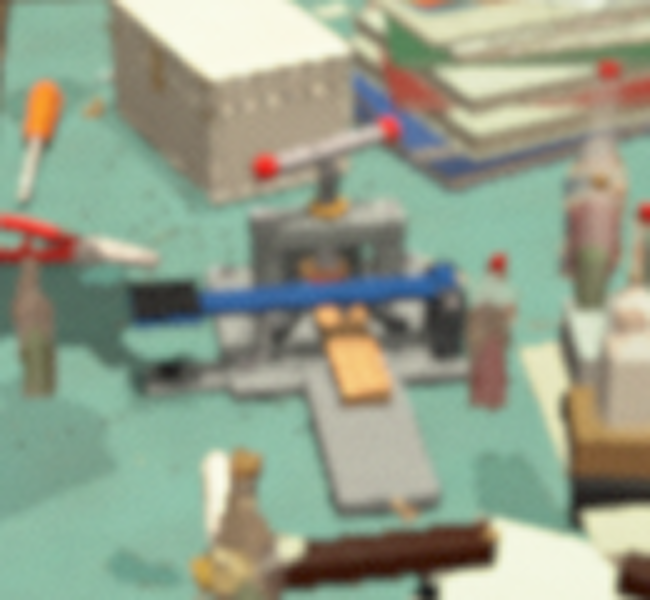

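View pics/s17.png

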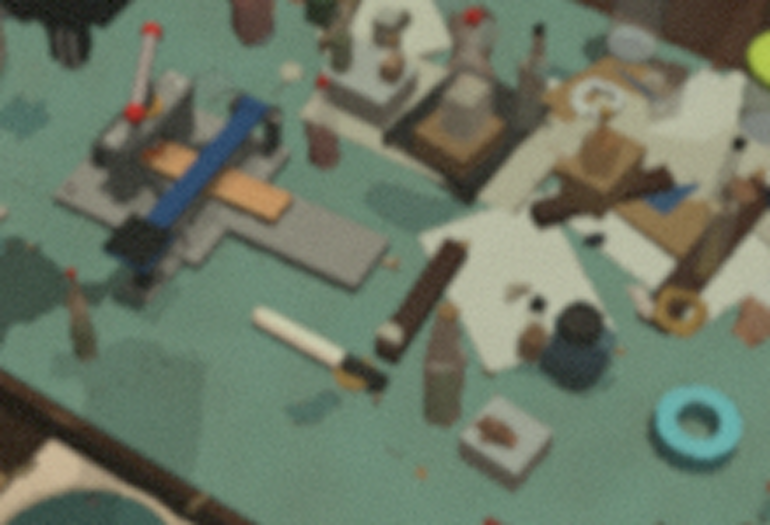

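The pedal is up, the lath and handle are unchanged, the bystanders are in place, and the robot is clear. I'll hand in.

Run:
```python
from workcell import bot
print(bot.sign_off())
```

```text
the job is handed in; nothing more can be done
None
```

The job is done and handed in at about 18.5 s of the 64 s allowed. No verdict was reported.

- **Lath pushed home:** With closed fingers I pushed it until the force rose to about 24 N while the lath end moved less than 1 mm. The wrist image put its far end within about 1 mm of the stop face. The gap from the lath's near end to the bed's near end read 2–4 mm less than the 90 mm expected when home. I put this down to calibration and parallax.
- **Clamped:** I pinched the T-handle bar and turned it clockwise to about 2.69 rad. The turning torque rose from 0.26 to 0.37 N m, which by the given figures means about 33 N at the pad. After release, the ball positions confirmed about 2.68 rad. The jaws read 9.3 mm on the 12 mm bar, which I could not explain, but the bar followed the gripper throughout.
- **Pedal pressed:** The force jumped from 7 to 31 N with the fingertips 28 mm above the table, which matches the stop at 29 mm. I held it there briefly and then let it come up.

The last pictures show the pedal up, the handle and lath where I left them, the tape, pot and marker where they stood, and the gripper clear with no force on it.

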